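# Clamp the can with the coarse ring, then the fine knob

## Robot

A 6-joint arm with a two-finger parallel gripper is mounted at the origin on a cart in front of the work surface, level with it; the furniture and walls round the work are solid. World frame = base frame: x ahead of the robot, y to its left, z up, the work surface at z = 0. Lengths are in mm, angles in degrees, forces in N, time in s.
With the tool pointing down it reaches from about 425 to 950 mm from the base axis. Payload 3.5 kg.
Tool frame: the origin (TCP) lies midway between the tips of the shut fingers; the grasp point (between the pads) lies 19 mm behind it; z points along the fingers, y is the line along which they close (so a half turn about z gives the same grasp; the last joint's range is limited). The gripper opens to 85 mm and grips with 20 to 120 N. Pads are 22 mm wide; open, the fingers measure 114 mm over their backs; the gripper's body (76 mm by 85 mm) begins 54 mm behind the grasp point. The pads swing forward as they close: fully open they stand 13 mm farther back than shut.
Start: joints at [-84.282, 16.404, 90.338, -0, 73.258, -8.594], TCP at [166.892, -654.028, 231.325] pointing down, gripper open.
Joint ranges: [-158.93, 158.93], [-51.34, 127.21], [12.03, 142.37], [-87.48, 267.48], [13.55, 161.25], [-162.69, 162.69]. Speed limits (degrees/s): [159.86, 159.86, 180, 180, 180, 180].

## Interface

Orientations are given as [roll, pitch, yaw] about the fixed x, y, z axes, in that order (R = Rz(yaw) Ry(pitch) Rx(roll)).
In Python, from station import arm gives the robot as it stands.
- The arm moves only by the tool play_rows, never from a script. Its argument "targets" is a list of rows, each a list of 5 numbers: the shift along the tool's x, y, z scaled (see below), then the turn about the tool's z scaled (see below), then the closure, from 0 (fully open) to 1 (shut). A call has 1 to 12 rows; each row is the pose to reach, as a shift and turn from the pose commanded when the call began, along the tool's axes at that moment, turning the shorter way round; what a row does not reach only later rows make up. The controller multiplies each number of a shift by 150 mm and each number of a turn by 360 degrees. A row lasts 1/12 s, in which the tool goes at most 41.7 mm and 7.16 degrees, less where a joint would pass 70% of its speed; a pose out of reach is approached as far as the arm can. A call with a number of a shift or a turn outside -1 to 1 is refused whole. A call with a gripper value outside its range is refused whole. The fingers move at their own pace and stop on an object; "newtons" is the grip in N (left out, the last holds). Time passes only in rows, so rows that repeat a pose let the fingers close. It gives the time, the measured TCP pose, the force, the opening and the grip force at its end, in the units of the state.
- arm.read_state(): the state, without advancing time (a new reading comes with each control period).
- arm.camera(name): name is "scene" or "side" or "wrist"; returns a dict with "image" (384x512x3 uint8, red, green, blue), "depth" (384x512 float32, mm along the optical axis (not along the pixel's ray), 0 where there is no reading), "mtx" (3x3 intrinsics, pixels), "distortion" ([k1, k2, p1, p2, k3] as OpenCV has them; the pictures are not rectified), "R" (3x3) and "t" (3): a world point X has camera coordinates R X + t. Camera axes: x right, y down, z forward; pixel columns grow to the right and rows downward; lengths in mm; the calibration is good to about 2 mm. A picture is of the moment at which its call begins.
- arm.finish_job(): hands the job in; it is judged then, once.
Trained networks look in a picture, given as the dict that the camera call returned (one of the last four; its "shot" number tells which), for a name from the list of things; names that differ only in an ending like _2 or _b are one class to them, and where a whole thing is asked for, a point or a joint stands for the part that bears it (a point fixed in the world has none). Each returns a list of dicts, best first, with "confidence" (0 to 1); they miss things now and then, are a little off and sometimes report something else, mostly with a low value. They report only what shows in the picture. A call takes as long as a camera call. They do not tell look-alikes from the thing itself.
- arm.trace(label, picture): "pixels" (384x512 bool, what is visible of it) and "bbox" ([left, top, right, bottom] in pixels, round what is visible of it).
- arm.pinpoint(label, picture): "uv" ([column, row] in pixels: a listed point, or the origin of a listed thing).
The state is a dict: "time_s": time; "joint_positions": joint angles; "dq": joint speeds; "joint_torque": joint torques, N m; "position": TCP position; "orientation": TCP orientation; "wrist_force": force on the tool from outside, world axes, zero at the start; "torque": the same for the moment, N m; "grip_width": opening from 0.0 (shut) to 1.0 (fully open); "finger_force": force on a finger pad.
Only numpy, scipy, OpenCV 4.12 (cv2) and the standard library are available. Lean on these libraries where they do the work, as an engineer would, in place of code of your own. Each camera call takes 0.05 s, during which the arm holds its last target. There are 200 camera calls.

## Task

Clamp the small can in the bench holder so that its tight cap can be unscrewed later. Turn the outer coarse ring clockwise until you feel the sprung pad bear lightly on the can (below 8 N) and stop there; then let go of the ring and use the inner fine knob to raise the clamping force to about 15 N, never beyond 22 N, and let go. The can stays upright in its V jaw and the other things on the bench stay where they are.

Things in the scene. Friction and masses are not known exactly. Their poses are not given: they have to be found in the camera images.
- holder: can holder screwed down: grey base plate 250 x 80 x 12 mm along its x. Origin at bench level on the axis of the knobs; z up; x points from the knobs to the can. White housing 76 x 76 mm, top at z = 50 mm, carries both knobs; between housing and V jaw a dark carriage with a sprung pad (top below z = 44 mm).
- ring_grip (a point): on the vertical axis of the knobs, 66.5 mm above the bench, mid height of the coarse ring: the lower, wide black ribbed drum, 58 mm diameter, 25 mm tall (z = 54 to 79 mm). Fixed to the holder.
- knob_grip (a point): on the same axis, 95 mm above the bench, on the fine knob: the narrow black ribbed knob on top of the ring, 26 mm diameter, 28 mm tall (z = 79 to 107 mm). Fixed to the holder.
- coarse_ring (a joint): angle of the coarse ring, 0 to 2.1 rad, grows clockwise from above; drives the sprung pad towards the can (holder +x), 24 mm per rad. It rubs with about 0.58 N m and stays where left; the clamping force adds 0.024 N m per N against clockwise turning. Starts 0 to 0.3.
- fine_knob (a joint): angle of the fine knob, 0 to 2.5 rad, grows clockwise from above, starts at 0; draws the V jaw, and the can with it, towards the pad (holder -x), 6 mm per rad. It rubs with about 0.15 N m and stays where left. With the can clamped it adds 24 N per rad.
- vjaw: aluminium V jaw, 25 mm tall, beyond the can; origin at the holder's origin while fine_knob = 0, same axes; moves to holder -x as the fine knob turns. The clamping force is the force between it and the can.
- can: translucent plastic can with a black cap, 34 mm diameter, 52 mm tall, about 50 g, origin at the centre of its underside, z up. It stands on the holder's bed (18 mm high) in the V jaw, 129.4 mm along holder +x, its near side at 113.5 mm. The pad's face stands at 90 mm at coarse_ring = 0, reset by hand up to 8 mm either way each time (not measured); its spring gives 4 N per mm.
- cover_slips: bystander: small carton, 50 x 59 x 30 mm; leave alone
- petri_dish: bystander: round dish with pink medium, 59 mm, 14 mm tall; leave alone
- forceps: bystander: steel forceps lying flat, 122 mm long; leave alone
- dust_cap: bystander: black round cap, 34 mm, 14 mm tall; leave alone. To the right of it and behind stands a tall inverted microscope (450 mm tall, from about x = 0.56 m, y = -0.28 to 0.03 m in the robot's frame): come in from the front, not across it.
- tissue_pack: bystander: carton 70 x 116 x 50 mm at the right; leave alone
Things that resemble listed ones, but are neither listed nor needed, are in the scene too. What is shaped like the can but orange is not meant.

How it is judged (in metres and radians):
On the way:
1. the coarse ring alone has brought the pad to bear lightly on the can, the fine knob still at its start (contact force between can and vjaw between 1 and 8 N and value of joint fine_knob below 0.05 rad), for 0.2 s.
At the end, for the whole second after the job is handed in: the can stands upright (within 0.1 rad) and at rest in the V jaw, clamped with 11 to 19 N, the fine knob turned by more than 0.1 rad and both knobs released (contact force between can and vjaw between 11 and 19 N and value of joint fine_knob above 0.1 rad and angle between can's own z axis and vertical below 0.1 rad and linear speed of can below 0.01 m/s); the robot touches nothing.
It fails at once if the can is loaded beyond 22 N (contact force between can and vjaw above 22 N).
It fails at once if the coarse ring is turned on while the clamping force is above 10 N (contact force between can and vjaw above 10 N and velocity of joint coarse_ring above 0.05 rad/s).
It fails at once if the can is tipped (angle between can's own z axis and vertical above 0.25 rad).
It fails at once if a bystander is moved by over 30 mm (distance of any of cover_slips, petri_dish, forceps, dust_cap, tissue_pack from where it was at the start of the episode above 0.03 m).
It also fails if it takes over 72 s, if anything falls off the work surface, if the arm or the gripper's body presses on something with over 40 N, if the wrist force passes 120 N, or if a joint passes its speed limit or range.

## Working session

There is one attempt and no reset: what is moved stays moved. The work goes in short steps, Python scripts to look and compute and a tool call to move; the robot and the scene stay as the last step left them, time stands still between calls to the robot, and variables do not carry over. Pictures are saved under pics/ and viewed, at most 10 in all, crops included, and the job is handed in when it is done.

Besides the shell and the picture viewer there is one more tool, called after "Call:" as a command line: name --pt "numbers of a row" for each row, then --argument value for the rest. play_rows: Moves the arm, as the interface text tells. Its arguments: {"type":"object","properties":{"targets":{"type":"array","items":{"type":"array","items":{"type":"number"}}},"newtons":{"type":"number"}},"required":["targets"]}

```bash
mkdir -p pics; cat > h.py <<'E'
import numpy as np, cv2
from station import arm
def ray(p,uv,z):
    n=cv2.undistortPoints(np.array([[uv]],float),np.array(p["mtx"]),np.array(p["distortion"]))[0,0]
    R=np.array(p["R"]);t=np.array(p["t"]).ravel();c=-R.T@t;d=R.T@np.array([n[0],n[1],1.])
    return c+d*(z-c[2])/d[2]
E
python3 - <<'E'
from h import *
ims=[]
for n in("scene","side"):
    p=arm.camera(n);ims.append(p["image"])
    for l,z in(("ring_grip",66.5),("knob_grip",95),("holder",0),("can",18),("vjaw",0)):
        print(n,l,[(np.round(r["uv"],1).tolist(),round(r["confidence"],2),ray(p,r["uv"],z).round(1).tolist()) for r in arm.pinpoint(l,p)[:3]])
for n,i in zip(("scene","side"),ims): cv2.imwrite(f"pics/{n}0.png",cv2.resize(i,(800,600))[:,:,::-1])
print(arm.read_state())
E
```

```text
scene ring_grip []
scene knob_grip []
scene holder []
scene can []
scene vjaw []
side ring_grip [([277.9, 231.8], 0.97, [472.6, 128.6, 66.5])]
side knob_grip [([277.8, 218.3], 0.57, [474.1, 118.5, 95.0]), ([264.3, 172.2], 0.28, [551.6, -153.7, 95.0])]
side holder [([279.2, 255.2], 0.64, [471.0, 121.0, 0.0])]
side can [([297.3, 226.0], 0.66, [439.6, 11.0, 18.0]), ([316.4, 205.3], 0.55, [397.6, -113.7, 18.0])]
side vjaw []
{'time_s': 0.6, 'joint_positions': array([-8.42821776e+01,  1.63998771e+01,  9.03362339e+01, -2.26205068e-03,
        7.32586142e+01, -8.59334630e+00]), 'dq': array([ 0.09804931,  0.00158634,  0.00531747, -0.04233251,  0.02225755,
       -0.01144015]), 'joint_torque': array([-2.77272211e-04, -4.05664945e+01, -2.92740297e+01, -1.88556860e-04,
        6.45747223e-04,  3.89572833e-06]), 'position': array([ 166.88285501, -654.04452618,  231.38948371]), 'orientation': array([1.79995108e+02, 2.93008084e-03, 1.43118200e+01]), 'wrist_force': array([-1.0391662 ,  0.01222921, -0.11248837]), 'torque': array([ 0.02280694, -0.05473205,  0.05357166]), 'finger_force': 0.0, 'grip_width': 0.99804748380584}
```

View pics/scene0.png

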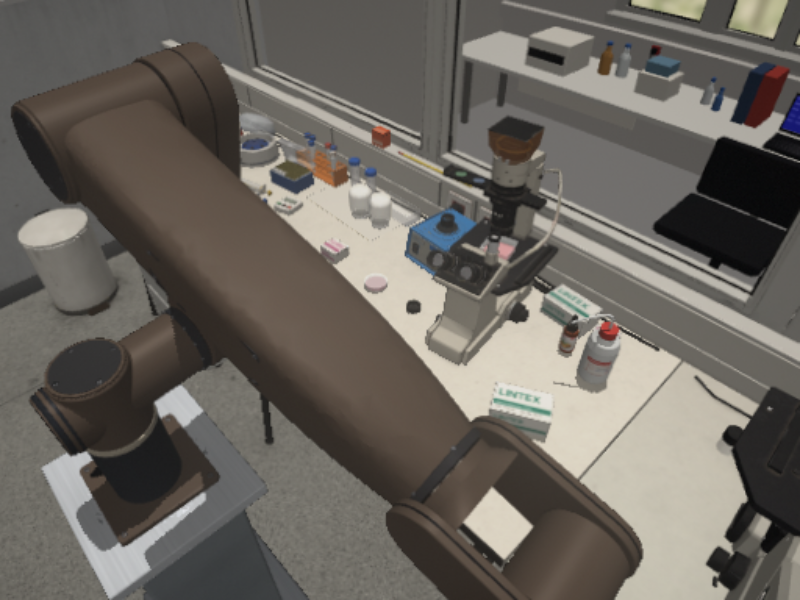

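View pics/side0.png

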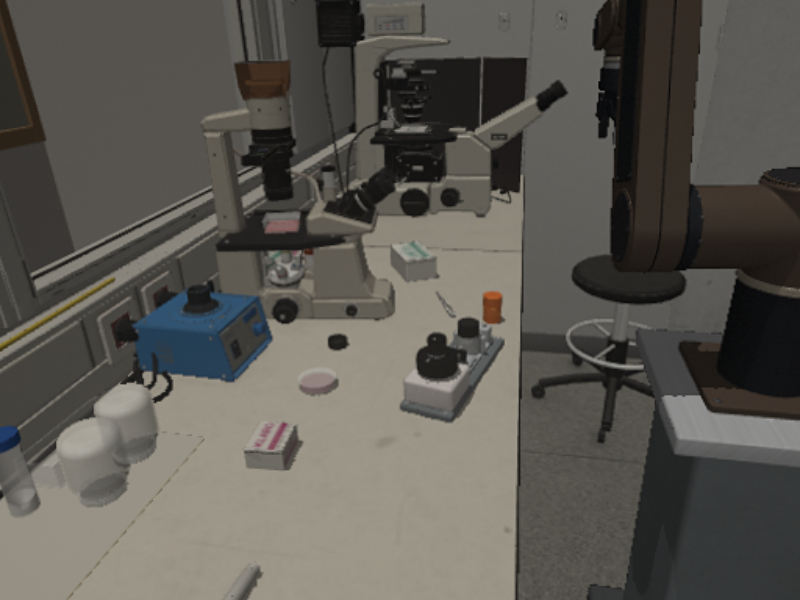

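The scene view is mostly blocked by the arm. The side view shows the holder at about (437,370), its knobs at (436,345), the clear can at (467,335) and the orange look-alike at (492,307), putting the knob axis near world (473,122). I'll approach along an arc in front of the microscope.

Call:
play_rows --pt "0.85 -0.84 0 0 0" --pt "0.85 -0.84 0 0 0" --pt "0.85 -0.84 0 0 0" --pt "0.85 -0.84 0 0 0" --pt "0.85 -0.84 0 0 0" --pt "0.85 -0.84 0 0 0"

```text
time_s: 1.1
position: [261.0, -498.0, 231.6]
orientation: [180.0, -0.0, 14.5]
wrist_force: [-0.6, -0.2, -0.2]
grip_width: 0.999
finger_force: 0.0
```

Call:
play_rows --pt "0.95 -0.79 0 0 0" --pt "0.95 -0.79 0 0 0" --pt "0.95 -0.79 0 0 0" --pt "0.95 -0.79 0 0 0" --pt "0.95 -0.79 0 0 0" --pt "0.95 -0.79 0 0 0"

```text
time_s: 1.6
position: [369.7, -348.8, 231.7]
orientation: [180.0, -0.0, 14.5]
wrist_force: [0.9, 0.3, -1.1]
grip_width: 0.999
finger_force: 0.0
```

Call:
play_rows --pt "0.62 -0.81 0 0 0" --pt "0.62 -0.81 0 0 0" --pt "0.62 -0.81 0 0 0" --pt "0.62 -0.81 0 0 0" --pt "0.62 -0.81 0 0 0"

```text
time_s: 2.02
position: [429.4, -207.8, 231.7]
orientation: [-180.0, -0.1, 14.5]
wrist_force: [0.3, 0.1, -0.6]
grip_width: 1.002
finger_force: 0.0
```

Call:
play_rows --pt "0.3 -0.89 0 0 0" --pt "0.3 -0.89 0 0 0" --pt "0.3 -0.89 0 0 0" --pt "0.3 -0.89 0 0 0" --pt "0.3 -0.89 0 0 0"

```text
time_s: 2.43
position: [439.2, -68.4, 231.7]
orientation: [180.0, -0.0, 14.5]
wrist_force: [0.4, -0.4, -0.3]
grip_width: 0.999
finger_force: 0.0
```

Call:
play_rows --pt "0.3 -0.9 0 -0.167 0" --pt "0.3 -0.9 0 -0.167 0" --pt "0.3 -0.9 0 -0.167 0" --pt "0.3 -0.9 0 -0.167 0" --pt "0.3 -0.9 0 -0.167 0" --pt "0.3 -0.9 0 -0.167 0" --pt "0.3 -0.9 0 -0.167 0" --pt "0.3 -0.9 0 -0.167 0" --pt "0.3 -0.9 0 -0.167 0" --pt "0.3 -0.9 0 -0.167 0" --pt "0.3 -0.9 0 -0.167 0"

```text
time_s: 3.35
position: [450.0, 70.9, 231.5]
orientation: [180.0, 0.0, 74.2]
wrist_force: [0.6, -0.8, 0.1]
grip_width: 0.999
finger_force: 0.0
```

```bash
cat > look.py <<'E'
from h import *
import sys
k=sys.argv[1]
for n in sys.argv[2:]:
    p=arm.camera(n)
    for l,z in(("ring_grip",66.5),("knob_grip",95),("holder",0),("can",18)):
        print(n,l,[(np.round(r["uv"],1).tolist(),round(r["confidence"],2),ray(p,r["uv"],z).round(1).tolist()) for r in arm.pinpoint(l,p)[:3]])
    cv2.imwrite(f"pics/{n}{k}.png",cv2.resize(p["image"],(800,600))[:,:,::-1])
s=arm.read_state();print(s["time_s"],s["position"],s["orientation"],s["joint_positions"],s["torque"])
E
python3 look.py 1 wrist scene side
```

```text
wrist ring_grip []
wrist knob_grip [([261.2, 117.5], 0.69, [470.1, 127.1, 95.0])]
wrist holder [([261.1, 114.0], 0.97, [471.9, 128.2, 0.0])]
wrist can [([268.6, 308.3], 0.78, [409.6, -134.2, 18.0]), ([261.8, 217.1], 0.6, [437.6, 2.9, 18.0])]
scene ring_grip [([194.6, 188.2], 0.67, [470.5, 137.6, 66.5])]
scene knob_grip [([199.1, 185.5], 0.63, [473.4, 110.0, 95.0]), ([265.0, 194.0], 0.48, [607.5, -78.6, 95.0])]
scene holder [([200.1, 204.5], 0.84, [470.6, 116.8, 0.0])]
scene can [([239.1, 257.1], 0.75, [406.0, -169.1, 18.0]), ([213.7, 221.5], 0.71, [443.8, 2.3, 18.0])]
side ring_grip [([278.0, 230.3], 0.95, [473.3, 122.0, 66.5]), ([283.1, 192.1], 0.43, [488.1, -84.6, 66.5])]
side knob_grip [([275.1, 218.4], 0.62, [479.9, 119.8, 95.0]), ([279.6, 254.1], 0.42, [451.3, 257.5, 95.0])]
side holder [([277.4, 255.7], 0.87, [474.8, 123.6, 0.0])]
side can [([316.1, 204.1], 0.82, [398.8, -121.2, 18.0]), ([298.7, 224.6], 0.71, [436.8, 3.3, 18.0])]
4.1 [448.96510848  72.8242214  231.34751992] [1.79994760e+02 1.98746952e-03 7.44395437e+01] [-3.60200810e+00 -1.25458019e+01  1.20074907e+02 -3.17772445e-03
  7.24661804e+01  1.19594053e+01] [-0.03503136  0.05834487 -0.03304971]
```

View pics/wrist1.png

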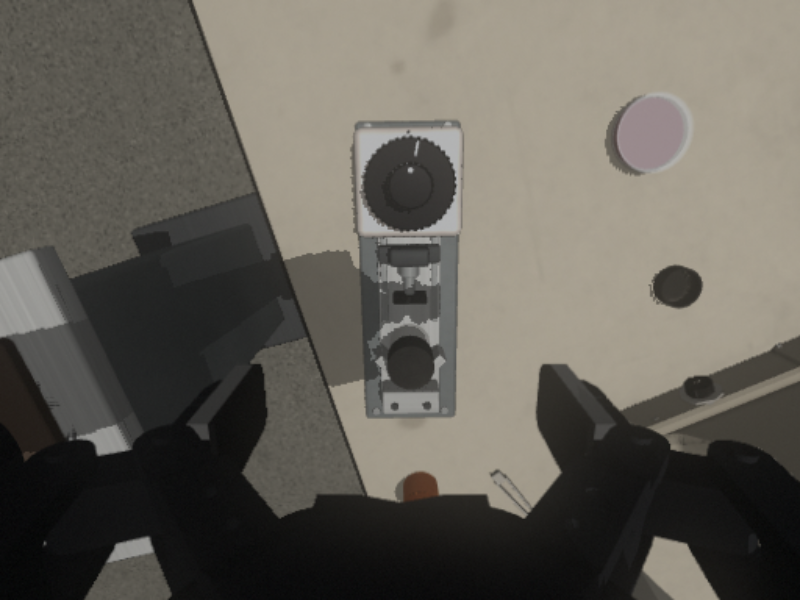

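```bash
cat > m.py <<'E'
from h import *
p=arm.camera("wrist")
s=512/800
for n,uv,z in(("knob",(410,186),107),("ring",(409,183),79),("hous",(409.5,181),50),("cap",(411,361),70),("padface",(410,304),40),("padface",(410,304),30),("carr",(408,245),44)):
    print(n,ray(p,(uv[0]*s,uv[1]*s),z).round(1))
a=p["image"][40:290,200:320];d=p["depth"]
print(d[110:250:6,262].round(0))
cv2.imwrite("pics/crop1.png",cv2.resize(p["image"][140:250,220:305],None,fx=5,fy=5,interpolation=cv2.INTER_CUBIC)[:,:,::-1])
E
python3 m.py
```

```text
knob [469.4 128.1 107. ]
ring [469.5 129.   79. ]
hous [470.5 129.3  50. ]
cap [438.1   8.   70. ]
padface [446.9  40.8  40. ]
padface [446.3  37.9  30. ]
carr [457.6  85.6  44. ]
[257. 259. 260. 262. 263. 293. 293. 328. 351. 335. 337. 342. 348. 350.
 346. 373. 377. 362. 339. 326. 328. 330. 332. 334.]
```

View pics/crop1.png

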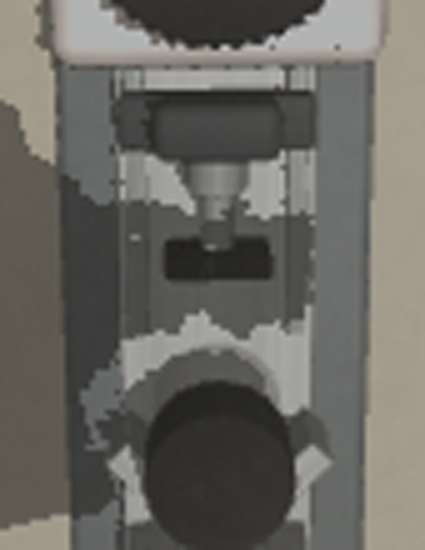

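Call:
play_rows --pt "0.39 0.036 0.2 0 0" --pt "0.39 0.036 0.4 0 0" --pt "0.39 0.036 0.6 0 0" --pt "0.39 0.036 0.6 0 0" --pt "0.39 0.036 0.6 0 0"

```text
time_s: 4.57
position: [468.2, 127.7, 139.6]
orientation: [-179.7, 0.1, 74.5]
wrist_force: [0.6, -0.2, 0.9]
grip_width: 1.0
finger_force: 0.0
```

```bash
python3 look.py 2 wrist
```

```text
wrist ring_grip [([259.6, 197.3], 0.88, [470.1, 128.5, 66.5])]
wrist knob_grip [([257.2, 213.6], 0.91, [467.6, 126.2, 95.0])]
wrist holder [([261.5, 178.7], 0.9, [471.9, 126.8, 0.0])]
wrist can [([263.3, 300.1], 0.79, [440.0, 3.6, 18.0])]
4.8167 [471.53036469 127.3624644  144.03740728] [ 1.79734295e+02 -8.83726025e-02  7.43929362e+01] [ 3.19411824e+00 -2.27617579e+00  1.20583445e+02 -2.25067032e-03
  6.14127220e+01  1.88024590e+01] [-0.01075431  0.03757974 -0.01617079]
```

View pics/wrist2.png

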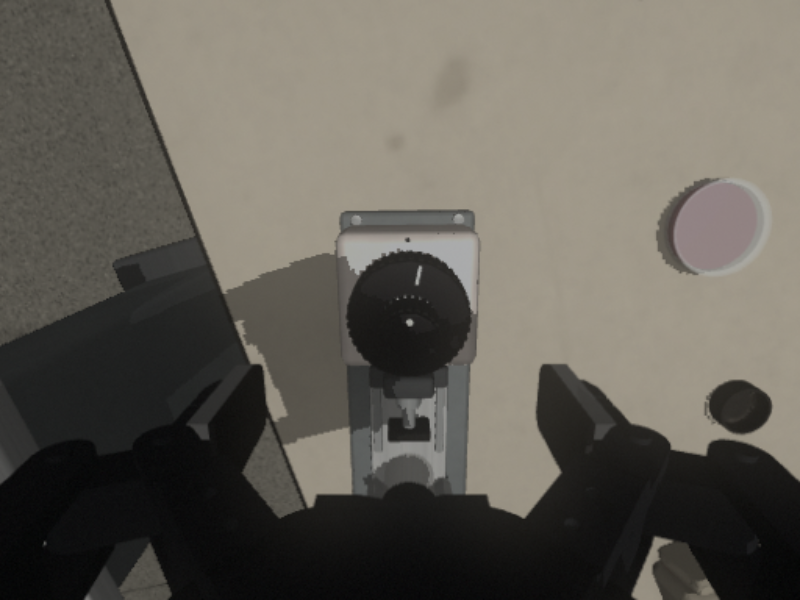

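```bash
python3 - <<'E'
from h import *
p=arm.camera("wrist")
for n,uv,z in(("knobdot",(410,322),107),("ring",(409,313),79)): print(n,ray(p,(uv[0]*.64,uv[1]*.64),z).round(1))
for i in range(4):
    s=arm.read_state();print(s["time_s"],s["position"].round(1),s["wrist_force"].round(2),s["torque"].round(3)); arm.camera("side")
E
```

```text
knobdot [476.7 132.7 107. ]
ring [475.6 127.9  79. ]
4.8667 [471.3 127.4 143.7] [ 0.17 -0.18  0.88] [ 0.009 -0.024 -0.031]
4.9167 [471.  127.4 143.3] [-0.65  0.34 -0.65] [-0.037  0.043  0.031]
4.9667 [470.7 127.4 142.8] [-1.07 -0.69  0.18] [-0.02  -0.033 -0.055]
5.0167 [470.4 127.5 142.5] [-0.26 -0.23 -1.28] [ 0.03  -0.035 -0.033]
```

Call:
play_rows --pt "0 0 0 0 0" --pt "0 0 0 0 0" --pt "0 0 0 0 0" --pt "0 0 0 0 0" --pt "0 0 0 0 0" --pt "0 0 0 0 0"

```text
time_s: 5.57
position: [469.9, 127.7, 141.3]
orientation: [-180.0, 0.0, 74.4]
wrist_force: [-0.5, -0.4, -0.2]
grip_width: 0.996
finger_force: 0.0
```

```bash
python3 - <<'E'
from h import *
p=arm.camera("wrist");s=arm.read_state();print(s["time_s"],s["position"].round(1),s["orientation"].round(2))
for l,z in(("ring_grip",66.5),("knob_grip",95)):
    for r in arm.pinpoint(l,p)[:1]: print(l,r["uv"],ray(p,r["uv"],z).round(1))
g=cv2.cvtColor(p["image"],cv2.COLOR_RGB2GRAY)
b=(g[150:240,215:310]<70).astype(np.uint8)
n,lab,st,c=cv2.connectedComponentsWithStats(b)
k=lab[200-150,262-215];print(st[k],c[k])
m=lab==k;rows=np.where(m.any(1))[0];
for r in range(0,90,6):
    q=np.where(m[r])[0]
    if len(q):print(r+150,q.min()+215,q.max()+215,end=' | ')
for uv in((261.5,200.3),(261.8,200)): print(ray(p,uv,79).round(1))
np.savez("w3.npz",**{k:np.array(v) for k,v in p.items()})
E
```

```text
5.6167 [469.9 127.7 141.3] [-179.99    0.     74.43]
ring_grip [259.1, 197.1] [471.6 128.3  66.5]
knob_grip [259.0, 212.4] [470.7 126.2  95. ]
[   4   11   80   79 5034] [42.91259436 52.30611839]
162 248 267 | 168 237 281 | 174 230 286 | 180 226 290 | 186 223 294 | 192 221 296 | 198 220 297 | 204 220 298 | 210 220 297 | 216 223 295 | 222 226 292 | 228 230 287 | 234 220 283 | [473.6 129.1  79. ]
[473.9 129.3  79. ]
```

Call:
play_rows --pt "0 0.01 0.15 0 0" --pt "0 0.01 0.3 0 0" --pt "0 0.01 0.45 0 0" --pt "0 0.01 0.6 0 0" --pt "0 0.01 0.6 0 0" --pt "0 0.01 0.6 0 0" --pt "0 0.01 0.6 0 0" --pt "0 0.01 0.6 0 0" --pt "0 0.01 0.6 0 0" --pt "0 0.01 0.6 0 0" --pt "0 0.01 0.6 0 0" --pt "0 0.01 0.6 0 0"

```text
time_s: 6.72
position: [471.6, 127.3, 51.8]
orientation: [179.9, -0.0, 74.4]
wrist_force: [-0.3, -0.9, -0.8]
grip_width: 1.0
finger_force: 0.0
```

Call:
play_rows --pt "0 0 0 0 1" --pt "0 0 0 0 1" --pt "0 0 0 0 1" --pt "0 0 0 0 1" --pt "0 0 0 0 1" --pt "0 0 0 0 1" --pt "0 0 0 0 1" --pt "0 0 0 0 1" --pt "0 0 0 0 1" --pt "0 0 0 0 1" --newtons 60

```text
time_s: 7.55
position: [471.4, 127.3, 51.8]
orientation: [-180.0, 0.0, 74.4]
wrist_force: [-1.8, -1.3, 5.7]
grip_width: 0.661
finger_force: 63.6
```

```bash
cat > st.py <<'E'
from h import *
import sys
T=[]
for i in range(int(sys.argv[1]) if len(sys.argv)>1 else 3):
    arm.camera("side");s=arm.read_state();T.append(s["torque"])
T=np.array(T)
print(s["time_s"],s["position"].round(2),s["orientation"].round(2),s["wrist_force"].round(1),"tau",T.mean(0).round(3),T.std(0).round(3),"j1,6 tq",s["joint_torque"].round(3)[[0,5]],s["grip_width"],s["finger_force"])
E
python3 st.py
```

```text
7.7 [471.35 127.24  51.79] [-1.7998e+02  1.0000e-02  7.4440e+01] [-3.1 -1.4  5.7] tau [-0.126  0.392  0.001] [0.033 0.015 0.032] j1,6 tq [-0.099 -0.015] 0.6589384379012816 63.61411213874817
```

Call:
play_rows --pt "0 0 0 0.005 1" --pt "0 0 0 0.01 1" --pt "0 0 0 0.015 1" --pt "0 0 0 0.02 1" --pt "0 0 0 0.025 1" --pt "0 0 0 0.03 1" --pt "0 0 0 0.035 1" --pt "0 0 0 0.04 1"

```text
time_s: 8.37
position: [471.8, 127.1, 51.8]
orientation: [179.9, 0.0, 60.1]
wrist_force: [0.0, -0.8, 4.0]
grip_width: 0.657
finger_force: 63.7
```

```bash
python3 st.py 1; python3 st.py 1; python3 st.py 1;python3 st.py 2
```

```text
8.4167 [471.81 127.06  51.8 ] [1.7993e+02 3.0000e-02 6.0050e+01] [-0.7 -1.4  3.9] tau [-0.078  0.285  0.201] [0. 0. 0.] j1,6 tq [0.221 0.385] 0.6593008478471308 63.797489404678345
8.4667 [471.82 127.08  51.81] [1.7994e+02 1.0000e-02 6.0100e+01] [-1.8 -1.3  4.8] tau [-0.19   0.248  0.124] [0. 0. 0.] j1,6 tq [0.709 0.159] 0.6588008366575029 63.827784061431885
8.5167 [471.83 127.07  51.79] [179.94  -0.    60.09] [-0.9 -2.4  5.2] tau [-0.204  0.259  0.133] [0. 0. 0.] j1,6 tq [0.585 0.158] 0.6638125205016528 63.83188605308533
8.6167 [471.85 127.08  51.82] [ 1.7994e+02 -1.0000e-02  6.0090e+01] [-0.3 -2.3  4.7] tau [-0.215  0.247  0.227] [0.014 0.029 0.011] j1,6 tq [0.477 0.189] 0.6574799313339849 63.831610679626465
```

Call:
play_rows --pt "0 0 0 0.0014 1" --pt "0 0 0 0.0028 1" --pt "0 0 0 0.0042 1" --pt "0 0 0 0.0056 1" --pt "0 0 0 0.007 1" --pt "0 0 0 0.0084 1"

```text
time_s: 9.12
position: [471.9, 127.0, 51.8]
orientation: [179.9, 0.0, 57.1]
wrist_force: [0.2, -2.0, 5.6]
grip_width: 0.661
finger_force: 63.9
```

```bash
cat > q.py <<'E'
from h import *
s=arm.read_state();print(s["time_s"],s["position"].round(1),"yaw",s["orientation"][2].round(2),"tz",s["torque"].round(3),"jt",s["joint_torque"].round(3)[[0,5]],"dq6",s["dq"][5].round(2))
E
python3 q.py
python3 - <<'E'
from h import *
w=arm.camera("wrist")["image"];s=arm.camera("side")["image"];c=arm.camera("scene")["image"]
R=lambda i:cv2.resize(i,(400,300),interpolation=cv2.INTER_CUBIC)
out=np.vstack([np.hstack([R(w),R(s[190:280,230:350])]),np.hstack([R(c[160:250,160:280]),R(w[190:384,140:400])])])
cv2.imwrite("pics/comb1.png",out[:,:,::-1])
E
```

```text
9.1167 [471.9 127.   51.8] yaw 57.13 tz [-0.075  0.285  0.592] jt [0.257 0.529] dq6 6.04
```

View pics/comb1.png

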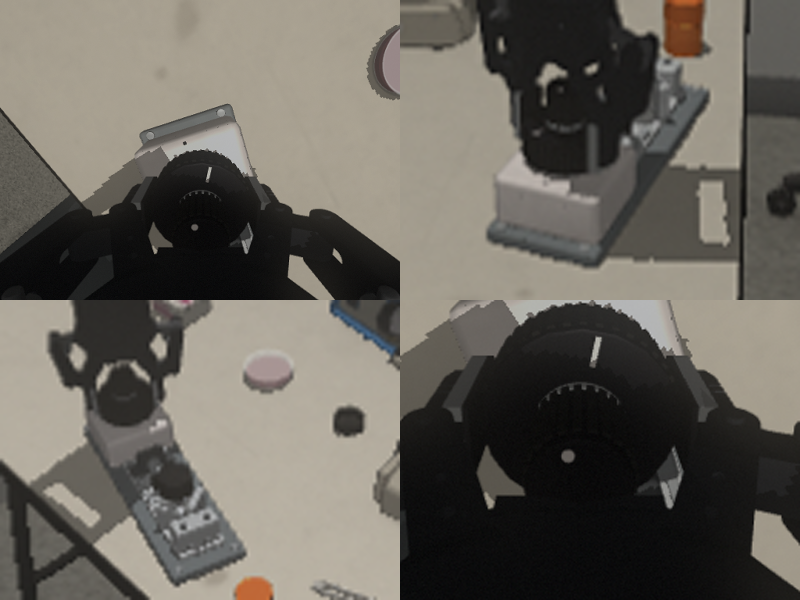

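Call:
play_rows --pt "0 0 0 0.003 1" --pt "0 0 0 0.006 1" --pt "0 0 0 0.009 1" --pt "0 0 0 0.012 1" --pt "0 0 0 0.015 1" --pt "0 0 0 0.018 1" --pt "0 0 0 0.021 1" --pt "0 0 0 0.024 1" --pt "0 0 0 0.0254 1" --pt "0 0 0 0.0268 1" --pt "0 0 0 0.0282 1"

```text
time_s: 10.18
position: [472.2, 126.8, 51.8]
orientation: [179.9, -0.0, 46.9]
wrist_force: [2.3, -3.5, 4.6]
grip_width: 0.658
finger_force: 63.9
```

```bash
python3 q.py
```

```text
10.1833 [472.2 126.8  51.8] yaw 46.88 tz [-0.28   0.103  0.619] jt [1.337 0.533] dq6 6.02
```

Call:
play_rows --pt "0 0 0 0.0014 1" --pt "0 0 0 0.0028 1" --pt "0 0 0 0.0042 1" --pt "0 0 0 0.0056 1" --pt "0 0 0 0.007 1" --pt "0 0 0 0.0084 1"

```text
time_s: 10.68
position: [472.3, 126.7, 51.8]
orientation: [179.9, -0.0, 43.8]
wrist_force: [1.1, -3.9, 5.3]
grip_width: 0.658
finger_force: 63.9
```

```bash
python3 q.py
```

```text
10.6833 [472.3 126.7  51.8] yaw 43.84 tz [-0.418  0.011  0.598] jt [1.796 0.536] dq6 5.81
```

Call:
play_rows --pt "0 0 0 0.0014 1" --pt "0 0 0 0.0028 1" --pt "0 0 0 0.0042 1" --pt "0 0 0 0.0056 1" --pt "0 0 0 0.007 1" --pt "0 0 0 0.0084 1"

```text
time_s: 11.18
position: [472.3, 126.7, 51.8]
orientation: [179.9, -0.1, 40.8]
wrist_force: [3.0, -4.5, 4.8]
grip_width: 0.662
finger_force: 63.9
```

```bash
python3 q.py
```

```text
11.1833 [472.3 126.7  51.8] yaw 40.82 tz [-0.478 -0.052  0.61 ] jt [2.087 0.537] dq6 6.05
```

Call:
play_rows --pt "0 0 0 0.0014 1" --pt "0 0 0 0.0028 1" --pt "0 0 0 0.0042 1" --pt "0 0 0 0.0056 1" --pt "0 0 0 0.007 1" --pt "0 0 0 0.0084 1"

```text
time_s: 11.68
position: [472.4, 126.6, 51.8]
orientation: [179.9, -0.1, 37.8]
wrist_force: [2.7, -5.3, 4.0]
grip_width: 0.658
finger_force: 63.9
```

```bash
python3 q.py
```

```text
11.6833 [472.4 126.6  51.8] yaw 37.79 tz [-0.527 -0.048  0.619] jt [2.284 0.538] dq6 5.9
```

Call:
play_rows --pt "0 0 0 0.0014 1" --pt "0 0 0 0.0028 1" --pt "0 0 0 0.0042 1" --pt "0 0 0 0.0056 1" --pt "0 0 0 0.007 1" --pt "0 0 0 0.0084 1"

```text
time_s: 12.18
position: [472.5, 126.5, 51.8]
orientation: [179.8, -0.1, 34.8]
wrist_force: [3.0, -5.4, 4.7]
grip_width: 0.658
finger_force: 63.9
```

```bash
python3 q.py
```

```text
12.1833 [472.5 126.5  51.8] yaw 34.77 tz [-0.471 -0.072  0.624] jt [2.483 0.539] dq6 5.89
```

Call:
play_rows --pt "0 0 0 0.0014 1" --pt "0 0 0 0.0028 1" --pt "0 0 0 0.0042 1" --pt "0 0 0 0.0056 1" --pt "0 0 0 0.007 1" --pt "0 0 0 0.0084 1"

```text
time_s: 12.68
position: [472.6, 126.5, 51.9]
orientation: [179.8, -0.1, 31.7]
wrist_force: [3.1, -6.0, 4.7]
grip_width: 0.659
finger_force: 63.9
```

```bash
python3 q.py
```

```text
12.6833 [472.6 126.5  51.9] yaw 31.75 tz [-0.561 -0.065  0.623] jt [2.686 0.54 ] dq6 6.09
```

Call:
play_rows --pt "0 0 0 0.0014 1" --pt "0 0 0 0.0028 1" --pt "0 0 0 0.0042 1" --pt "0 0 0 0.0056 1" --pt "0 0 0 0.007 1" --pt "0 0 0 0.0084 1"

```text
time_s: 13.18
position: [472.6, 126.4, 51.8]
orientation: [179.8, -0.1, 28.7]
wrist_force: [2.9, -6.7, 4.2]
grip_width: 0.659
finger_force: 63.8
```

```bash
python3 q.py
```

```text
13.1833 [472.6 126.4  51.8] yaw 28.73 tz [-0.522 -0.129  0.582] jt [2.892 0.541] dq6 5.98
```

Call:
play_rows --pt "0 0 0 0.0014 1" --pt "0 0 0 0.0028 1" --pt "0 0 0 0.0042 1" --pt "0 0 0 0.0056 1" --pt "0 0 0 0.007 1" --pt "0 0 0 0.0084 1"

```text
time_s: 13.68
position: [472.7, 126.3, 51.8]
orientation: [179.8, -0.1, 25.7]
wrist_force: [3.0, -7.8, 4.0]
grip_width: 0.659
finger_force: 63.8
```

```bash
python3 q.py
```

```text
13.6833 [472.7 126.3  51.8] yaw 25.71 tz [-0.716 -0.218  0.626] jt [3.096 0.542] dq6 5.99
```

Call:
play_rows --pt "0 0 0 0.0014 1" --pt "0 0 0 0.0028 1" --pt "0 0 0 0.0042 1" --pt "0 0 0 0.0056 1" --pt "0 0 0 0.007 1" --pt "0 0 0 0.0084 1"

```text
time_s: 14.18
position: [472.7, 126.2, 51.8]
orientation: [179.8, -0.1, 22.7]
wrist_force: [3.8, -8.0, 4.2]
grip_width: 0.66
finger_force: 63.8
```

```bash
python3 q.py
```

```text
14.1833 [472.7 126.2  51.8] yaw 22.68 tz [-0.648 -0.209  0.632] jt [3.304 0.542] dq6 5.82
```

Call:
play_rows --pt "0 0 0 0.0014 1" --pt "0 0 0 0.0028 1" --pt "0 0 0 0.0042 1" --pt "0 0 0 0.0056 1" --pt "0 0 0 0.007 1" --pt "0 0 0 0.0084 1"

```text
time_s: 14.68
position: [472.7, 126.1, 51.8]
orientation: [179.8, -0.1, 19.7]
wrist_force: [3.4, -8.2, 5.0]
grip_width: 0.662
finger_force: 63.8
```

```bash
python3 q.py
```

```text
14.6833 [472.7 126.1  51.8] yaw 19.66 tz [-0.695 -0.256  0.591] jt [3.513 0.543] dq6 5.94
```

Call:
play_rows --pt "0 0 0 0.0014 1" --pt "0 0 0 0.0028 1" --pt "0 0 0 0.0042 1" --pt "0 0 0 0.0056 1" --pt "0 0 0 0.007 1" --pt "0 0 0 0.0084 1"

```text
time_s: 15.18
position: [472.8, 126.0, 51.8]
orientation: [179.8, -0.1, 16.6]
wrist_force: [3.0, -8.4, 4.2]
grip_width: 0.659
finger_force: 63.8
```

```bash
python3 q.py
```

```text
15.1833 [472.8 126.   51.8] yaw 16.65 tz [-0.75  -0.222  0.66 ] jt [3.662 0.586] dq6 6.03
```

Call:
play_rows --pt "0 0 0 0.001 1" --pt "0 0 0 0.002 1" --pt "0 0 0 0.003 1" --pt "0 0 0 0.004 1"

```text
time_s: 15.52
position: [472.8, 125.9, 51.8]
orientation: [179.8, -0.2, 15.2]
wrist_force: [2.1, -7.5, 2.7]
grip_width: 0.662
finger_force: 63.8
```

```bash
python3 q.py
```

```text
15.5167 [472.8 125.9  51.8] yaw 15.24 tz [-0.741 -0.235  0.687] jt [3.696 0.647] dq6 4.3
```

Call:
play_rows --pt "0 0 0 0 1" --pt "0 0 0 0 1" --pt "0 0 0 0 1" --pt "0 0 0 0 1" --pt "0 0 0 0 0" --pt "0 0 0 0 0" --pt "0 0 0 0 0" --pt "0 0 0 0 0" --pt "0 0 0 0 0" --pt "0 0 0 0 0" --pt "0 0 0 0 0" --pt "0 0 0 0 0"

```text
time_s: 16.52
position: [471.2, 127.4, 51.3]
orientation: [-180.0, 0.0, 15.2]
wrist_force: [-0.6, 0.3, 0.3]
grip_width: 1.003
finger_force: 0.0
```

```bash
python3 st.py 2
```

```text
16.6167 [471.31 127.35  51.34] [-179.99   -0.     15.17] [0.7 0.2 0.2] tau [ 0.003  0.001 -0.015] [0.02  0.026 0.032] j1,6 tq [0.014 0.   ] 1.0024739691549007 0.0
```

Call:
play_rows --pt "0 0 -0.08 0 0" --pt "0 0 -0.16 0 0" --pt "-0.004 0.011 -0.225 0 0" --pt "-0.004 0.011 -0.225 0 0" --pt "-0.004 0.011 -0.225 0 0" --pt "-0.004 0.011 -0.225 0 0" --pt "-0.004 0.011 -0.225 0 0" --pt "-0.004 0.011 -0.225 0 0" --pt "-0.004 0.011 -0.225 0 0" --pt "-0.004 0.011 -0.225 0 0" --newtons 50

```text
time_s: 17.45
position: [470.9, 125.5, 84.7]
orientation: [-180.0, 0.0, 15.2]
wrist_force: [0.3, -0.5, 0.0]
grip_width: 0.999
finger_force: 0.0
```

```bash
python3 - <<'E'
from h import *
w=arm.camera("wrist")["image"];s=arm.camera("side")["image"];c=arm.camera("scene")["image"]
R=lambda i:cv2.resize(i,(400,300),interpolation=cv2.INTER_CUBIC)
out=np.vstack([np.hstack([R(w),R(s[190:280,230:350])]),np.hstack([R(c[160:250,160:280]),R(w[170:340,150:376])])])
cv2.imwrite("pics/comb2.png",out[:,:,::-1])
E
python3 st.py 1
```

```text
17.65 [471.15 125.5   84.99] [-1.800e+02  1.000e-02  1.518e+01] [ 0.  -0.4  0.5] tau [-0.007 -0.026  0.002] [0. 0. 0.] j1,6 tq [-0.001 -0.   ] 1.0039062599679824 0.0
```

View pics/comb2.png

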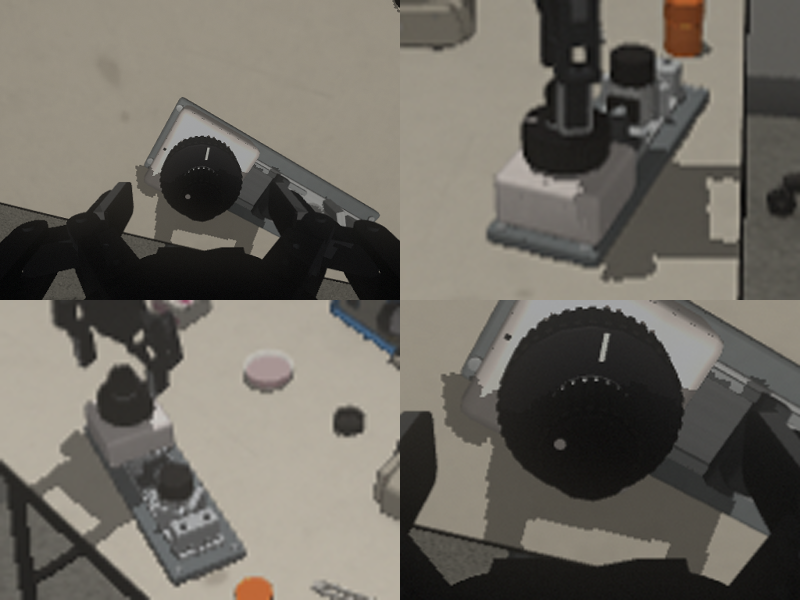

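The ring has turned with the grip, and the can stands upright with the pad at it. In the top-left panel the knob at about (200,185) lies midway between the fingers. I'll close on the fine knob.

Call:
play_rows --pt "0 0 0 0 1" --pt "0 0 0 0 1" --pt "0 0 0 0 1" --pt "0 0 0 0 1" --pt "0 0 0 0 1" --pt "0 0 0 0 1" --pt "0 0 0 0 1" --pt "0 0 0 0 1" --pt "0 0 0 0 1" --pt "0 0 0 0 1" --pt "0 0 0 0 1" --pt "0 0 0 0 1" --newtons 50

```text
time_s: 18.65
position: [471.3, 125.4, 85.3]
orientation: [180.0, 0.0, 15.2]
wrist_force: [-1.0, -1.8, 5.3]
grip_width: 0.282
finger_force: 49.3
```

```bash
python3 st.py 1
```

```text
18.7 [471.27 125.39  85.32] [179.98   0.    15.18] [-1.8 -1.4  3.6] tau [-0.371  0.262 -0.005] [0. 0. 0.] j1,6 tq [0.682 0.006] 0.28424144518965644 49.30525481700897
```

Call:
play_rows --pt "0 0 0 0.004 1" --pt "0 0 0 0.008 1" --pt "0 0 0 0.012 1" --pt "0 0 0 0.016 1" --pt "0 0 0 0.02 1" --pt "0 0 0 0.024 1" --pt "0 0 0 0.028 1" --pt "0 0 0 0.032 1"

```text
time_s: 19.37
position: [471.3, 125.3, 85.3]
orientation: [180.0, -0.0, 3.7]
wrist_force: [-2.3, -2.4, 4.2]
grip_width: 0.287
finger_force: 49.4
```

```bash
python3 q.py; python3 - <<'E'
from h import *
np.save("wa.npy",arm.camera("wrist")["image"])
E
```

```text
19.3667 [471.3 125.3  85.3] yaw 3.65 tz [-0.347  0.314  0.186] jt [0.671 0.041] dq6 17.06
```

Call:
play_rows --pt "0 0 0 0.004 1" --pt "0 0 0 0.008 1" --pt "0 0 0 0.012 1" --pt "0 0 0 0.016 1" --pt "0 0 0 0.02 1" --pt "0 0 0 0.024 1" --pt "0 0 0 0.028 1" --pt "0 0 0 0.032 1" --pt "0 0 0 0.036 1"

```text
time_s: 20.17
position: [471.3, 125.2, 85.3]
orientation: [179.9, -0.0, -9.3]
wrist_force: [-0.5, -3.0, 4.6]
grip_width: 0.283
finger_force: 49.4
```

```bash
python3 q.py; python3 st.py 2
```

```text
20.1667 [471.3 125.2  85.3] yaw -9.27 tz [-0.472  0.347  0.171] jt [0.852 0.069] dq6 17.03
20.2667 [471.29 125.2   85.33] [ 1.7996e+02 -1.0000e-02 -9.2500e+00] [-2.9 -3.9  4.3] tau [-0.498  0.323  0.12 ] [0.019 0.038 0.045] j1,6 tq [1.212 0.151] 0.2827962817574865 49.46264147758484
```

Call:
play_rows --pt "0 0 0 0 1" --pt "0 0 0 0 1" --pt "0 0 0 0 0" --pt "0 0 0 0 0" --pt "0 0 0 0 0" --pt "0 0 0 0 0" --pt "0 0 0 0 0" --pt "0 0 0 0 0" --pt "0 0 0 0 0" --pt "0 0 0 0 0" --pt "0 0 0 0 0"

```text
time_s: 21.18
position: [471.2, 125.5, 85.1]
orientation: [-180.0, -0.0, -9.3]
wrist_force: [0.1, -0.0, -0.2]
grip_width: 1.002
finger_force: 0.0
```

Call:
play_rows --pt "0 0 -0.15 0.02 0" --pt "0 0 -0.3 0.02 0" --pt "0 0 -0.45 0 0" --pt "0 0 -0.6 0 0" --pt "0 0 -0.6 0 0" --pt "0 0 -0.6 0 0" --pt "0 0 -0.6 0 0" --pt "0 0 -0.6 0 0" --pt "0 0 -0.6 0 0" --pt "0 0 -0.6 0 0"

```text
time_s: 22.02
position: [470.5, 125.5, 173.7]
orientation: [180.0, 0.1, -9.3]
wrist_force: [0.4, 0.5, -0.9]
grip_width: 0.999
finger_force: 0.0
```

```bash
python3 - <<'E'
from h import *
p=arm.camera("wrist");w=p["image"];s=arm.camera("side")["image"];c=arm.camera("scene")["image"]
np.savez("w4.npz",mtx=p["mtx"],distortion=p["distortion"],R=p["R"],t=p["t"])
R=lambda i:cv2.resize(i,(400,300),interpolation=cv2.INTER_CUBIC)
out=np.vstack([np.hstack([R(w),R(s[190:280,230:350])]),np.hstack([R(c[160:250,160:280]),R(w[100:244,180:372])])])
cv2.imwrite("pics/comb3.png",out[:,:,::-1])
E
python3 st.py 1
```

```text
22.2167 [471.02 125.5  174.67] [ 1.7999e+02  4.0000e-02 -9.3100e+00] [ 0.1 -0.4  0.1] tau [-0.057 -0.031 -0.035] [0. 0. 0.] j1,6 tq [-0.  0.] 0.9993316963387311 0.0
```

View pics/comb3.png

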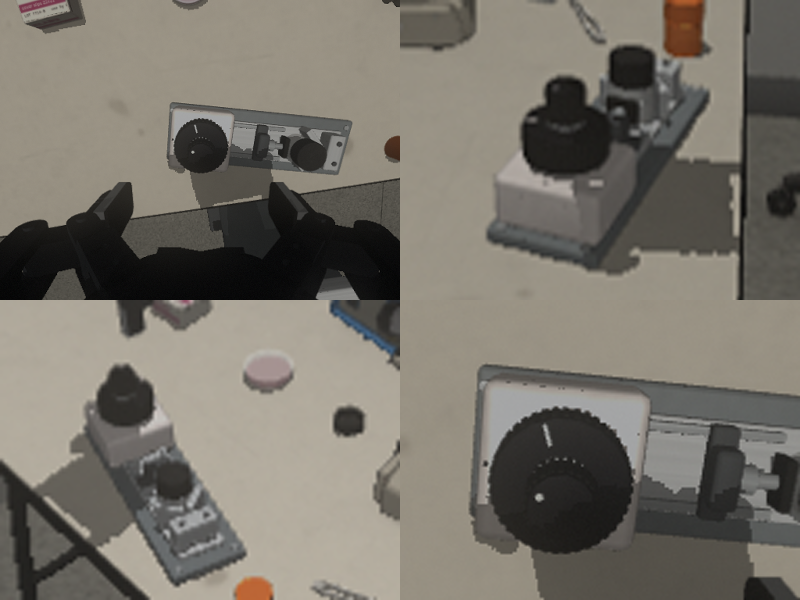

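```bash
python3 - <<'E'
from h import *
A=lambda v:np.degrees(np.arctan2(v[1],v[0])).round(1)
w4=dict(np.load("w4.npz"));w3=dict(np.load("w3.npz"))
g=w4and=None
p=w3;im=cv2.cvtColor(p["image"],cv2.COLOR_RGB2GRAY)
def dot(im,u,v,r=6):
    a=im[v-r:v+r+1,u-r:u+r+1].astype(float);a=np.clip(a-100,0,None);y,x=np.mgrid[v-r:v+r+1,u-r:u+r+1];return((a*x).sum()/a.sum(),(a*y).sum()/a.sum())
d3=dot(im,262,206);q=arm.camera("wrist");d4=dot(cv2.cvtColor(q["image"],cv2.COLOR_RGB2GRAY),247,195)
print(d3,d4)
a=ray(w3,d3,107);b=ray(q,d4,107);print(a,b)
for c in((471,125.5),(471.5,127),(470.5,127)):
    print(c,A(a[:2]-c),A(b[:2]-c),np.hypot(*(a[:2]-c)),np.hypot(*(b[:2]-c)))
E
```

```text
(np.float64(259.0551053484603), np.float64(205.82333873581848)) (np.float64(246.5077519379845), np.float64(194.89728682170542))
[473.01482867 134.69082545 107.        ] [476.18707404 133.16868839 107.        ]
(471, 125.5) 77.6 55.9 9.409081093873818 9.258213581340417
(471.5, 127) 78.9 52.8 7.838590562737914 7.747346610967962
(470.5, 127) 71.9 47.3 8.091548637088456 8.390204264212851
```

```bash
python3 -c "
from station import arm
print(arm.finish_job())"
```

```text
the job is handed in; nothing more can be done
None
```

I clamped the can and handed the job in at about 22 s; no verdict came back. By estimate the force is about 14.7 N: the coarse ring brought it to about 4.4 N, judged by torque, then the fine knob added 24°. The can looks upright, both knobs are released, and the arm is clear of everything.

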